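# Unlock a food warmer's vent and hold its sprung shutter half open

## Task

The steam vent on top of the countertop food warmer is still locked for cleaning: slide the clamp jaw well open and leave it open, lift the lock block out and set it down (not dropped) on its base in the shallow steel pan, and let go of it. Then slide the spring-closed vent shutter (the plate with the upright tab) to half of its travel and hold it there against the spring: the program finishes while the gripper is still holding the shutter half open. Do not push aside or knock over the jar, the shaker or the little bowl.

Things in the scene. Friction and masses are not known exactly. Their poses are not given: they have to be found in the camera images.
- warmer: Low stainless food warmer, fixed, 300 (x) x 360 (y) x 90 mm high. Origin: centre of its underside; x away from its drawer front (which faces the robot), y to the left seen from the robot. Its flat deck, 90 mm up, carries on the line x = -30 mm the shutter (y = -90 mm, between guide strips 9 mm high) and the lock block (y = 0; a fixed fence 16 mm high at x -68 to -56, an end stop 12 mm high at y 41 to 51).
- jaw (a joint): Clamp jaw travel: 0 closed on the block, grows as it slides along the warmer's +x (away from the robot), open stop at 0.050 m. About 4 N of friction, no spring: it stays where left. Starts within 4 mm of closed.
- jaw_grip (a point): Top centre of the jaw's upright black grip: 14 (x) x 24 (y) mm, 36 mm high above the jaw's 28 mm high metal body, so the grip's top is 64 mm above the deck. At jaw 0 it lies at x = +47 mm, y = 0 in the warmer's frame. Closed, the jaw's lip overhangs the block's base by 9 mm and keeps it from being lifted. Axes as the warmer's.
- block: Loose aluminium lock block, 0.13 to 0.25 kg, an upside-down T: base 48 (x) x 70 (y) x 16 mm high, with an upright rib 24 (x) x 16 (y) mm in the middle, rib top 50 mm above the underside. Origin: centre of its underside, starts on the deck; axes as the warmer's. Grip it by the rib's 16 mm. While in place it stops the shutter after about 10 mm.
- pan: Shallow open rectangular stainless pan, fixed on the counter to the left or right of the warmer, outside 180 (x) x 130 (y) x 35 mm high, walls and floor 4 mm. Origin: centre of its underside.
- shutter (a joint): Vent shutter travel: 0 shut (resting there by its spring), 0.080 m fully open, grows along the warmer's +y; half travel is 0.040 m. The spring pushes it shut with about 5 N at 0, 10 N at half and 14 N fully open; released, it closes.
- tab (a point): Top centre of the upright black tab on the middle of the thin shutter plate, moving with it: 30 (x) x 14 (y) x 36 mm high, its top (this point) 42 mm above the deck, free on all sides above the 9 mm guide strips. Shut it lies at x = -30, y = -90 mm in the warmer's frame, at half travel at y = -50 mm, level with a small white mark on the robot-side guide. Axes as the warmer's.
- jar: Bystander: white ceramic jar, 70 mm diameter, 110 mm high, loose, on the opposite side of the warmer from the pan. Origin: centre of its underside.
- shaker: Bystander: small steel shaker, 42 mm diameter, 70 mm high, loose, standing on the far right of the warmer's deck. Origin: centre of its underside.
- ramekin: Bystander: small white ceramic bowl, 72 mm diameter, 35 mm high, loose, standing on the near left of the warmer's deck. Origin: centre of its underside.

How it is judged:
By the outcome, as a careful person would: the job done as asked, in the order asked, and still so for the second after the job is handed in, while the arm keeps its last pose, push and grip.
It also fails if it takes over 58 s, if anything falls off the work surface, if the arm or the gripper's body presses on something with over 40 N, if the wrist force passes 120 N, or if a joint passes its speed limit or range.

## Robot

A 6-joint arm with a two-finger parallel gripper is mounted at the origin on the work surface. World frame = base frame: x ahead of the robot, y to its left, z up, the work surface at z = 0. Lengths are in m, angles in rad, forces in N, time in s.
With the tool pointing down it reaches from about 0.25 to 0.775 m from the base axis. Payload 4 kg.
Tool frame: the origin (TCP) lies on the centre line of the jaws, within the pads' length; the fingertips stand 8 mm ahead of it and the grasp point (between the pads) lies 11 mm behind it; z points along the fingers, y is the direction in which the jaws open and shut (so a half turn about z gives the same grasp; the last joint's range is limited). The gripper opens to 94 mm and grips with 3 to 60 N. Pads are 16 mm wide; open, the fingers measure 119 mm over their backs; the gripper's body (75 mm by 177 mm) begins 78 mm behind the grasp point.
Start: joints at [1.201, 0.087, 1.371, -0, 1.684, -0.103], TCP at [0.145, 0.531, 0.214] pointing down, gripper open.
Joint ranges: [-3.1, 3.1], [-0.76, 2.03], [0.27, 2.55], [-1.08, 4.22], [0.17, 2.65], [-2.57, 2.57]. Speed limits (rad/s): [2.79, 2.79, 3.14, 3.14, 3.14, 3.14].

## Interface

Orientations are given as [roll, pitch, yaw] about the fixed x, y, z axes, in that order (R = Rz(yaw) Ry(pitch) Rx(roll)).
In Python, from bench import robot gives the robot as it stands.
- The arm moves only by the shell command python3 -m crank 'ROWS' [OPENING]. ROWS is JSON, a list of rows, each a list of 4 numbers: the shift along the tool's x, y, z scaled (see below), then the turn about the tool's z scaled (see below). A call has exactly 10 rows; each row shifts and turns the commanded pose from where the row before left it, along the tool's axes as they then stand; what a row does not reach is not made up. The controller multiplies each number of a shift by 0.2 m and each number of a turn by pi/2 rad. A row lasts 1/8 s, in which the tool goes at most 62.5 mm and 10.7 degrees, less where a joint would pass 70% of its speed; a pose out of reach is approached as far as the arm can. A call with a number of a shift or a turn outside -1 to 1 is refused whole. A call with a gripper value outside its range is refused whole. OPENING is the gripper command: -1 is fully open, 1 is shut, values between are in proportion, set as the call begins (- or left out, the last holds). The fingers move at their own pace and stop on an object; the grip force is fixed at half the most. Time passes only in rows, so rows that do not move let the fingers close, or fill a call up. It gives the time, the measured TCP pose, the force and the opening at its end, in the units of the state.
- robot.get_obs(): the state, without advancing time (a new reading comes with each control period).
- robot.snapshot(name): name is "scene" or "top" or "wrist"; returns (picture, depth): 480x640x3 uint8, red, green, blue; 480x640 float32, m along the optical axis (not along the pixel's ray), 0 where there is no reading.
- robot.camera_params(name): a dict with "fx", "fy", "cx", "cy" (pixels), "world_from_camera" (4x4, takes a point from camera to world coordinates). Camera axes: x right, y down, z forward; pixel columns grow to the right and rows downward; lengths in m; the calibration is good to about 2 mm. A picture is of the moment at which its call begins: read the wrist's pose just before it. camera_params takes no time and is no camera call; for the wrist camera it gives the pose at the moment of the call.
- robot.close_job(): hands the job in, once; it reports no verdict.
The state is a dict: "time": time; "joint_positions": joint angles; "qvel": joint speeds; "joint_torque": joint torques, N m; "tool_pos": TCP position; "ee_rot": TCP orientation; "wrist_force": force on the tool from outside, world axes, zero at the start; "wrist_torque": the same for the moment, N m; "width": finger opening in m.
Only numpy, scipy, OpenCV 4.12 (cv2) and the standard library are available. Lean on these libraries where they do the work, as an engineer would, in place of code of your own. Each camera call takes 0.05 s, during which the arm holds its last target.

## Working session

There is one attempt and no reset: what is moved stays moved. The work goes in short steps, Python scripts to look and compute and a shell command to move; the robot and the scene stay as the last step left them, time stands still between calls to the robot, and variables do not carry over. Pictures are saved under pics/ and viewed, and the job is handed in when it is done.

```bash
mkdir -p pics; ls; python3 - <<'E'
from bench import robot
import cv2,numpy as np
o=robot.get_obs(); print({k:np.round(v,3) for k,v in o.items()})
for n in ("scene","top"):
    p=robot.camera_params(n); im,d=robot.snapshot(n)
    cv2.imwrite(f"pics/{n}0.png",im[:,:,::-1]); np.save(f"pics/{n}0_d.npy",d); np.save(f"pics/{n}0_rgb.npy",im)
    print(n,p)
E
```

```text
pics
{'time': np.float64(0.0), 'joint_positions': array([ 1.201,  0.088,  1.372,  0.   ,  1.684, -0.103]), 'qvel': array([ 0.001, -0.001, -0.   ,  0.001,  0.001, -0.001]), 'joint_torque': array([ 1.0000e-03, -3.4018e+01, -3.0244e+01,  7.2000e-02,  3.3000e-02,
       -0.0000e+00]), 'tool_pos': array([0.145, 0.53 , 0.212]), 'ee_rot': array([-3.139, -0.   ,  2.875]), 'wrist_force': array([-0.154,  0.353,  0.244]), 'wrist_torque': array([-0.017,  0.024,  0.022]), 'width': np.float64(0.094)}
scene {'fx': 529.6272130054228, 'fy': 529.6272130054228, 'cx': 328.19619266926225, 'cy': 245.33479301715064, 'world_from_camera': array([[-0.49702017,  0.61157476, -0.61558693,  1.31892425],
       [ 0.86772613,  0.34642801, -0.35642531,  0.41282831],
       [-0.00472417, -0.71131143, -0.70286111,  0.97259981],
       [ 0.        ,  0.        ,  0.        ,  1.        ]])}
top {'fx': 543.4139395718746, 'fy': 543.4139395718746, 'cx': 303.8846444269769, 'cy': 229.0488282209257, 'world_from_camera': array([[-6.71566849e-05, -9.95436619e-01,  9.54250076e-02,
         4.68265446e-01],
       [-9.99974531e-01,  7.47866654e-04,  7.09770841e-03,
         1.24772052e-02],
       [-7.13668404e-03, -9.54221006e-02, -9.95411317e-01,
         1.25948314e+00],
       [ 0.00000000e+00,  0.00000000e+00,  0.00000000e+00,
         1.00000000e+00]])}
```

View pics/top0.png

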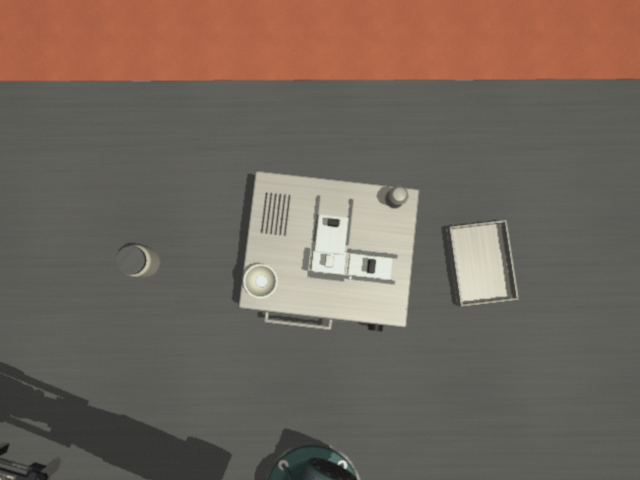

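View pics/scene0.png

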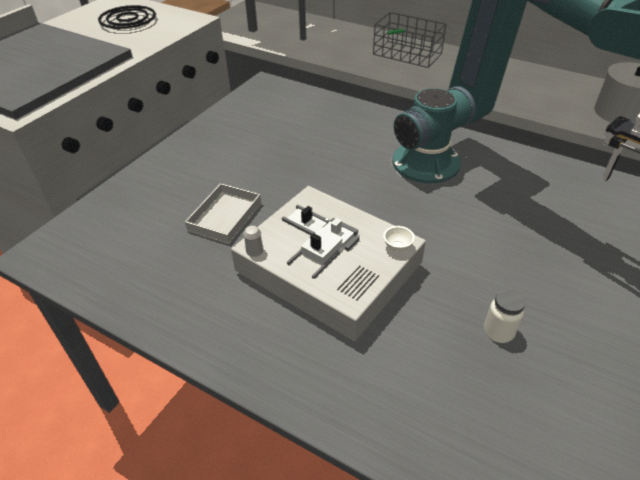

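The top view shows the warmer at about (330,250), the pan on the right at (482,262), and the jar on the left at (135,260). The jaw grip is at (333,222), the rib at (330,260), the tab at (371,266), the shaker at (397,197) and the ramekin at (261,281). Next I'll measure them.

```bash
cat > h.py <<'E'
import numpy as np,cv2
def cloud(d,p):
    v,u=np.mgrid[:480,:640]
    c=np.stack([(u-p['cx'])/p['fx']*d,(v-p['cy'])/p['fy']*d,d],-1)
    T=p['world_from_camera']; w=c@T[:3,:3].T+T[:3,3]; w[d<=0]=np.nan
    return w
def ray(u,v,z,p):
    T=p['world_from_camera']; r=T[:3,:3]@np.array([(u-p['cx'])/p['fx'],(v-p['cy'])/p['fy'],1]); o=T[:3,3]
    return (o+r*(z-o[2])/r[2])
E
python3 - <<'E'
from bench import robot
from h import *
im=np.load('pics/top0_rgb.npy');d=np.load('pics/top0_d.npy');p=robot.camera_params('top')
w=cloud(d,p);z=w[...,2]
print('table z',np.nanmedian(z[100:150,50:200]))
# deck
m=((z>0.075)&(z<0.108)).astype(np.uint8); m[:150]=0;m[345:]=0;m[:,:220]=0;m[:,440:]=0
n,l,s,c=cv2.connectedComponentsWithStats(m); i=1+s[1:,4].argmax()
pts=w[l==i]; zd=np.median(pts[:,2]); 
cn=max(cv2.findContours((l==i).astype(np.uint8),0,1)[0],key=cv2.contourArea)
r=cv2.minAreaRect(cn); box=cv2.boxPoints(r)
B=np.array([ray(u,v,0.09,p)[:2] for u,v in box]); print('deck z',zd,'corners',B.round(4).tolist(),'ctr',B.mean(0))
rw=cv2.minAreaRect(np.array([ray(u,v,0.09,p)[:2]*1000 for u,v in cn[:,0]],np.float32)); print('rect mm',rw)
# pan
m=((z>0.02)&(z<0.05)).astype(np.uint8); m[:,:435]=0;m[:,530:]=0;m[:200]=0;m[330:]=0
ys,xs=np.nonzero(m); print('pan n',len(xs)); 
print('pan rect',cv2.minAreaRect(np.array([ray(u,v,0.035,p)[:2]*1000 for u,v in zip(xs,ys)],np.float32)))
for nm,(u0,u1,v0,v1),zz in (('grip',(322,345,212,232),.154),('tab',(360,382,255,278),.132),('rib',(320,340,250,270),.14),('shaker',(382,412,182,212),.16),('ram',(240,282,260,302),.125),('jar',(112,165,238,282),.11)):
    print(nm,'max z',np.nanpercentile(z[v0:v1,u0:u1],98))
    mm=np.zeros_like(m); mm[v0:v1,u0:u1]=(abs(z[v0:v1,u0:u1]-zz)<.008)
    ys,xs=np.nonzero(mm)
    if len(xs)>4:
        q=np.array([ray(u,v,zz,p)[:2]*1000 for u,v in zip(xs,ys)],np.float32); print(nm,len(xs),q.mean(0),cv2.minAreaRect(q))
g=im.max(2)
for nm,(u0,u1,v0,v1),zz in (('grip',(322,345,212,232),.154),('tab',(360,382,255,278),.132)):
    ys,xs=np.nonzero(g[v0:v1,u0:u1]<50); q=np.array([ray(u+u0,v+v0,zz,p)[:2]*1000 for u,v in zip(xs,ys)],np.float32)
    print('dark',nm,len(xs),q.mean(0),cv2.minAreaRect(q), xs.mean()+u0,ys.mean()+v0)
cv2.imwrite('pics/topcrop.png',cv2.resize(im[160:340,225:525,::-1],None,fx=2.6,fy=2.6,interpolation=cv2.INTER_CUBIC))
E
```

```text
table z 0.00011787055066592167
deck z 0.08987102293218197 corners [[0.4087, 0.1622], [0.7086, 0.1313], [0.6663, -0.2328], [0.369, -0.1934]] ctr [ 0.5381737  -0.03317249]
rect mm ((538.2178344726562, -33.06639099121094), (358.5715637207031, 300.61285400390625), 83.37483978271484)
pan n 793
pan rect ((508.7776184082031, -378.819580078125), (179.5712890625, 133.79180908203125), 6.678940773010254)
grip max z 0.15571904500019298
grip 76 [588.3588   -38.899075] ((588.624267578125, -38.66424560546875), (22.8043212890625, 14.040022850036621), 82.78593444824219)
tab max z 0.13390789486328425
tab 103 [ 499.00732 -118.7441 ] ((499.1554870605469, -118.77387237548828), (14.59714412689209, 29.741291046142578), 83.01622772216797)
rib max z 0.1419065232782615
rib 91 [509.4474  -30.61949] ((509.48492431640625, -30.515594482421875), (15.895650863647461, 23.798748016357422), 83.36669158935547)
shaker max z 0.16020505918535055
shaker 209 [ 643.88104 -172.17044] ((643.4022827148438, -171.9063720703125), (32.760581970214844, 34.11546325683594), 58.379390716552734)
ram max z 0.12651723907822918
ram 284 [468.19415 113.86959] ((467.6308898925781, 112.87800598144531), (68.30429077148438, 68.756103515625), 0.009271741844713688)
jar max z 0.11309711301046621
jar 669 [512.18774 388.9927 ] ((512.8841552734375, 388.0010986328125), (59.46855545043945, 61.592044830322266), 1.597490906715393)
dark grip 5 [582.9235  -39.98436] ((583.1099853515625, -38.08523178100586), (14.445207595825195, 0.8724489808082581), 81.77236938476562) 333.4 224.8
dark tab 16 [ 502.02997 -112.82108] ((500.4874572753906, -113.19011688232422), (2.0691115856170654, 22.745264053344727), 89.34161376953125) 368.3125 264.75
```

View pics/topcrop.png

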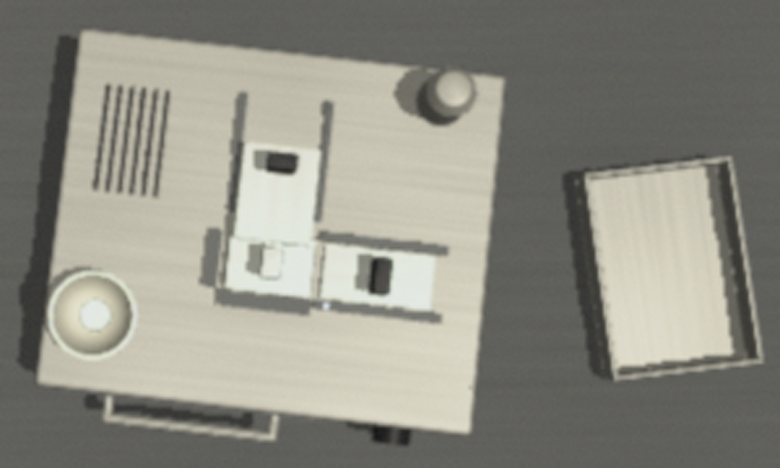

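```bash
python3 -m crank '[[0,0,0,-0.097],[-0.2,-0.205,0,0],[-0.2,-0.205,0,0],[-0.2,-0.205,0,0],[-0.2,-0.205,0,0],[-0.2,-0.205,0,0],[-0.2,-0.205,0,0],[-0.2,-0.205,0,0],[-0.2,-0.205,0,0],[-0.2,-0.205,0,0]]' -1
```

```text
time: 1.35
tool_pos: [0.4612, 0.1212, 0.2131]
ee_rot: [3.141, -0.0, 3.027]
wrist_force: [0.2, 0.4, 0.2]
width: 0.0941
```

```bash
python3 -m crank '[[-0.18,-0.18,0,0],[-0.18,-0.18,0,0],[-0.18,-0.18,0,0],[-0.18,-0.18,0,0],[0,0,0,0],[0,0,0,0],[0,0,0,0],[0,0,0,0],[0,0,0,0],[0,0,0,0]]'
python3 - <<'E'
from bench import robot
from h import *
p=robot.camera_params('wrist'); o=robot.get_obs(); im,d=robot.snapshot('wrist')
np.save('pics/w1_d.npy',d);np.save('pics/w1_rgb.npy',im);np.save('pics/w1_p.npy',p,allow_pickle=True)
cv2.imwrite('pics/w1.png',im[:,:,::-1]);print(o['tool_pos'],p)
E
```

```text
time: 2.6
tool_pos: [0.587, -0.0363, 0.2137]
ee_rot: [3.142, 0.0, 3.028]
wrist_force: [-0.3, -0.0, -0.8]
width: 0.0941
[ 0.58704799 -0.03629749  0.21371731] {'fx': 400.3106467149711, 'fy': 400.3106467149711, 'cx': 311.7915526926573, 'cy': 242.72254202947485, 'world_from_camera': array([[ 1.13044942e-01,  9.67171199e-01,  2.27597700e-01,
         5.21593517e-01],
       [ 9.93589875e-01, -1.10033251e-01, -2.59199421e-02,
        -2.91367467e-02],
       [-2.57066901e-05,  2.29068889e-01, -9.73410213e-01,
         3.85800745e-01],
       [ 0.00000000e+00,  0.00000000e+00,  0.00000000e+00,
         1.00000000e+00]])}
```

View pics/w1.png

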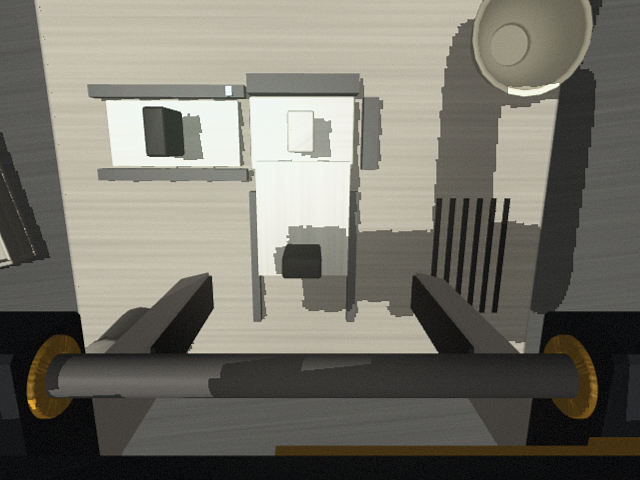

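The wrist view shows the jaw grip at (301,261), the rib at (300,131), the tab at (163,131) and the white half mark at (228,90). I'll measure these from depth.

```bash
cat > meas.py <<'E'
from h import *
def meas(d,p,boxes,W=(538.2,-33.1,-6.6)):
    w=cloud(d,p); a=np.deg2rad(W[2]); 
    for nm,(u0,u1,v0,v1),zz in boxes:
        zb=w[v0:v1,u0:u1,2]; ys,xs=np.nonzero(abs(zb-zz)<.006)
        if len(xs)<5: print(nm,'none',np.nanmax(zb)); continue
        q=np.array([ray(u+u0,v+v0,zz,p)[:2]*1000 for u,v in zip(xs,ys)],np.float32)
        c,s,ang=cv2.minAreaRect(q); dx,dy=c[0]-W[0],c[1]-W[1]
        print(nm,len(xs),'z',np.median(zb[ys,xs]).round(4),'c',np.round(c,1),'size',np.round(s,1),'ang',round(ang,1),'in warmer',round(dx*np.cos(a)+dy*np.sin(a),1),round(-dx*np.sin(a)+dy*np.cos(a),1))
E
python3 - <<'E'
from meas import *
d=np.load('pics/w1_d.npy');p=np.load('pics/w1_p.npy',allow_pickle=True).item()
w=cloud(d,p);print('deck z',np.nanmedian(w[200:300,390:410,2]))
meas(d,p,[('grip',(275,330,235,285),.154),('rib',(280,320,100,160),.14),('tab',(135,190,95,165),.132)])
print(ray(228,90,.099,p))
E
```

```text
deck z 0.09081643823440175
grip 922 z 0.1545 c [589.1 -43.4] size [23.1 14.4] ang 83.5 in warmer 51.8 -4.4
rib 1123 z 0.1408 c [510.6 -35. ] size [15.5 23.4] ang 83.5 in warmer -27.2 -5.0
tab 1270 z 0.1326 c [ 500.7 -122.3] size [16.  29.5] ang 83.4 in warmer -27.0 -92.9
[ 0.47697002 -0.08102375  0.099     ]
```

```bash
python3 -m crank '[[-0.0135,-0.0295,0,0],[0,0,0.1,0],[0,0,0.1,0],[0,0,0.1,0],[0,0,0.08,0],[0,0,0.03,0],[0,0,0,0],[0,0,0,0],[0,0,0,0],[0,0,0,0]]' && python3 -m crank '[[0,0,0,0],[0,0,0,0],[0,0,0,0],[0,0,0,0],[0,0,0,0],[0,0,0,0],[0,0,0,0],[0,0,0,0],[0,0,0,0],[0,0,0,0]]' 1
```

```text
time: 3.9
tool_pos: [0.5894, -0.0428, 0.132]
ee_rot: [3.142, 0.001, 3.027]
wrist_force: [-0.0, -1.5, 0.5]
width: 0.0938
time: 5.15
tool_pos: [0.5891, -0.0429, 0.1315]
ee_rot: [-3.142, 0.0, 3.027]
wrist_force: [-0.2, -0.3, -0.1]
width: 0.0237
```

```bash
python3 -m crank '[[-0.02,0,0,0],[-0.03,0,0,0],[-0.03,0,0,0],[-0.03,0,0,0],[-0.03,0,0,0],[-0.03,0,0,0],[-0.03,0,0,0],[-0.02,0,0,0],[0,0,0,0],[0,0,0,0]]'
```

```text
time: 6.4
tool_pos: [0.6337, -0.0481, 0.1315]
ee_rot: [-3.141, 0.002, 3.027]
wrist_force: [-0.3, -3.0, 0.7]
width: 0.0239
```

```bash
python3 -m crank '[[0,0,0,0],[0,0,0,0],[0,0,0,0],[0,0,0,0],[0,0,-0.1,0],[0,0,-0.1,0],[0,0,-0.1,0],[0,0,-0.1,0],[0,0,0,0],[0,0,0,0]]' -1
python3 - <<'E'
from bench import robot
from h import *
p=robot.camera_params('wrist'); o=robot.get_obs(); im,d=robot.snapshot('wrist')
cv2.imwrite('pics/w2.png',im[:,:,::-1]);print(o['tool_pos'])
np.save('pics/w2_d.npy',d);np.save('pics/w2_p.npy',p,allow_pickle=True)
E
```

```text
time: 7.65
tool_pos: [0.6326, -0.0477, 0.2105]
ee_rot: [3.141, -0.001, 3.027]
wrist_force: [-0.6, 0.4, -0.1]
width: 0.094
[ 0.63258409 -0.04773489  0.21052755]
```

View pics/w2.png

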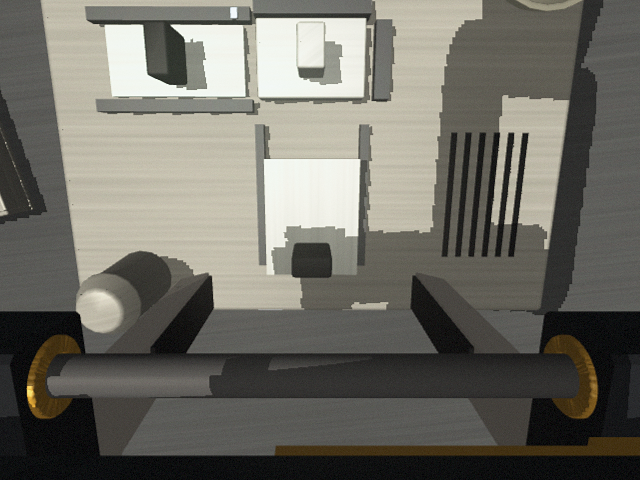

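The jaw is open, with a clear gap to the block and its grip at (311,260). The block's rib is at (311,47).

```bash
python3 - <<'E'
from meas import *
d=np.load('pics/w2_d.npy');p=np.load('pics/w2_p.npy',allow_pickle=True).item()
meas(d,p,[('grip',(285,340,235,285),.154),('rib',(290,332,15,80),.14),('tab',(135,190,5,90),.132)])
E
```

```text
grip 949 z 0.1546 c [634.  -48.6] size [23.8 14.8] ang 83.5 in warmer 97.0 -4.4
rib 1362 z 0.1408 c [511.7 -35.2] size [15.7 24.8] ang 83.9 in warmer -26.1 -5.2
tab 1516 z 0.1325 c [ 501.3 -122.5] size [15.7 30.4] ang 83.3 in warmer -26.4 -93.1
```

```bash
python3 -m crank '[[0.2,-0.007,0,0],[0.21,0,0,0],[0.2,0,0,0],[0,0,0.1,0],[0,0,0.12,0],[0,0,0.12,0],[0,0,0.08,0],[0,0,0.035,0],[0,0,0,0],[0,0,0,0]]' && python3 -m crank '[[0,0,0,0],[0,0,0,0],[0,0,0,0],[0,0,0,0],[0,0,0,0],[0,0,0,0],[0,0,0,0],[0,0,0,0],[0,0,0,0],[0,0,0,0]]' 1
```

```text
time: 8.95
tool_pos: [0.5122, -0.0354, 0.1215]
ee_rot: [-3.142, 0.002, 3.027]
wrist_force: [-0.3, -0.5, 0.0]
width: 0.0939
time: 10.2
tool_pos: [0.5115, -0.0352, 0.1205]
ee_rot: [3.141, 0.0, 3.027]
wrist_force: [0.5, 0.7, -0.7]
width: 0.0156
```

```bash
python3 -m crank '[[0,0,-0.04,0],[0,0,-0.08,0],[0,0,-0.1,0],[0,0,-0.1,0],[0,0,-0.08,0],[0,0,0,0],[-0.012,-0.11,0,0],[-0.024,-0.215,0,0],[-0.024,-0.215,0,0],[-0.024,-0.215,0,0]]' 
python3 -m crank '[[-0.024,-0.215,0,0],[-0.024,-0.215,0,0],[-0.024,-0.215,0,0],[-0.024,-0.215,0,0],[-0.012,-0.11,0,0],[0,0,0,0],[0,0,0,0],[0,0,0,0],[0,0,0,0],[0,0,0,0]]'
python3 - <<'E'
from bench import robot
from h import *
p=robot.camera_params('wrist'); o=robot.get_obs(); im,d=robot.snapshot('wrist')
cv2.imwrite('pics/w3.png',im[:,:,::-1]);print(o['tool_pos'])
np.save('pics/w3_d.npy',d);np.save('pics/w3_p.npy',p,allow_pickle=True)
p=robot.camera_params('top'); im,d=robot.snapshot('top')
cv2.imwrite('pics/t3.png',im[:,:,::-1])
E
```

```text
time: 11.45
tool_pos: [0.5104, -0.1882, 0.1994]
ee_rot: [3.141, -0.002, 3.027]
wrist_force: [1.0, -0.5, -2.1]
width: 0.0156
time: 12.7
tool_pos: [0.5105, -0.3818, 0.2007]
ee_rot: [-3.142, 0.0, 3.028]
wrist_force: [0.7, -0.0, -1.1]
width: 0.0158
[ 0.51047668 -0.38181841  0.20074294]
```

View pics/w3.png

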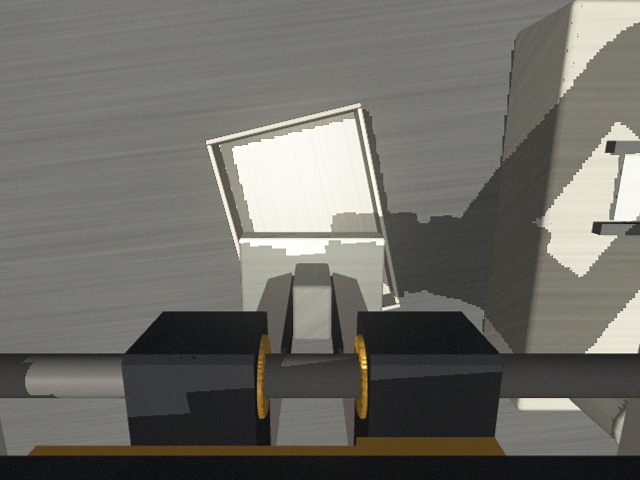

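View pics/t3.png

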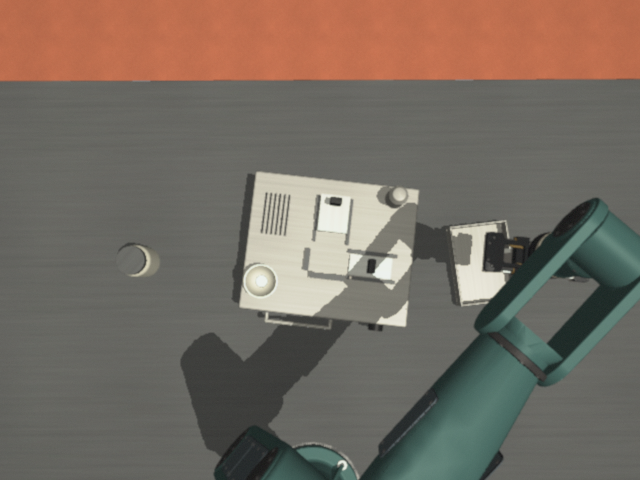

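```bash
python3 - <<'E'
from h import *
d=np.load('pics/w3_d.npy');p=np.load('pics/w3_p.npy',allow_pickle=True).item()
A,B,C=[ray(u,v,.035,p)[:2] for u,v in ((208,143),(361,105),(399,306))]
print(A,B,C,np.linalg.norm(B-A),np.linalg.norm(C-B),'ctr',(A+C)/2)
w=cloud(d,p);print('floor z',np.nanmedian(w[170:200,270:330,2]), 'rib top',np.nanmedian(w[280:330,300:325,2]), 'base front', w[238:250:3,310])
E
```

```text
[ 0.43105575 -0.45870537] [ 0.41570493 -0.3316862 ] [ 0.5910251  -0.31227322] 0.12794340904464066 0.17639167681624138 ctr [ 0.51104042 -0.38548929]
floor z 0.004870403561956949 rib top 0.22095289232222096 base front [[ 0.48599053 -0.38021297  0.18744077]
 [ 0.48753796 -0.38039212  0.18702084]
 [ 0.48884454 -0.38053881  0.18766838]
 [ 0.49035868 -0.38071324  0.18744633]]
```

```bash
python3 -m crank '[[0,-0.018,0.05,0],[0,0,0.12,0],[0,0,0.15,0],[0,0,0.15,0],[0,0,0.15,0],[0,0,0.1,0],[0,0,0.06,0],[0,0,0,0],[0,0,0,0],[0,0,0,0]]'
```

```text
time: 14.05
tool_pos: [0.5106, -0.3866, 0.046]
ee_rot: [-3.14, 0.002, 3.027]
wrist_force: [-0.2, 0.2, -1.0]
width: 0.0158
```

```bash
python3 -m crank '[[0,0,0.015,0],[0,0,0.015,0],[0,0,0.01,0],[0,0,0.005,0],[0,0,0.005,0],[0,0,0,0],[0,0,0,0],[0,0,0,0],[0,0,0,0],[0,0,0,0]]'
```

```text
time: 15.3
tool_pos: [0.5099, -0.386, 0.0345]
ee_rot: [-3.142, 0.0, 3.027]
wrist_force: [-0.2, 0.3, -0.9]
width: 0.016
```

```bash
python3 -m crank '[[0,0,0.0025,0],[0,0,0.0025,0],[0,0,0.0025,0],[0,0,0,0],[0,0,0,0],[0,0,0,0],[0,0,0,0],[0,0,0,0],[0,0,0,0],[0,0,0,0]]'
```

```text
time: 16.55
tool_pos: [0.5099, -0.386, 0.0345]
ee_rot: [-3.141, 0.001, 3.027]
wrist_force: [-2.8, 2.2, 6.2]
width: 0.016
```

```bash
python3 -m crank '[[0,0,0,0],[0,0,0,0],[0,0,0,0],[0,0,0,0],[0,0,-0.04,0],[0,0,-0.1,0],[0,0,-0.15,0],[0,0,-0.2,0],[0,0,-0.2,0],[0,0,-0.15,0]]' 0.1
python3 -m crank '[[0,0,-0.03,0],[0,0.1,0,0],[0.025,0.2,0,0],[0.025,0.2,0,0],[0.025,0.2,0,0],[0.025,0.2,0,0],[0.025,0.2,0,0],[0,0,0,0],[0,0,0,0],[0,0,0,0]]'
python3 - <<'E'
from bench import robot
from h import *
for n in ('wrist','top'):
    p=robot.camera_params(n); o=robot.get_obs(); im,d=robot.snapshot(n)
    cv2.imwrite(f'pics/{n}4.png',im[:,:,::-1]);print(o['tool_pos'])
    np.save(f'pics/{n}4_d.npy',d);np.save(f'pics/{n}4_p.npy',p,allow_pickle=True)
E
```

```text
time: 17.8
tool_pos: [0.5104, -0.3865, 0.2056]
ee_rot: [-3.139, 0.004, 3.027]
wrist_force: [0.1, -0.4, -0.0]
width: 0.042
time: 19.05
tool_pos: [0.5098, -0.1651, 0.2061]
ee_rot: [3.141, -0.001, 3.026]
wrist_force: [-0.7, -0.9, 0.9]
width: 0.0421
[ 0.50978953 -0.16513346  0.20614347]
[ 0.50989503 -0.16529105  0.20635291]
```

View pics/wrist4.png

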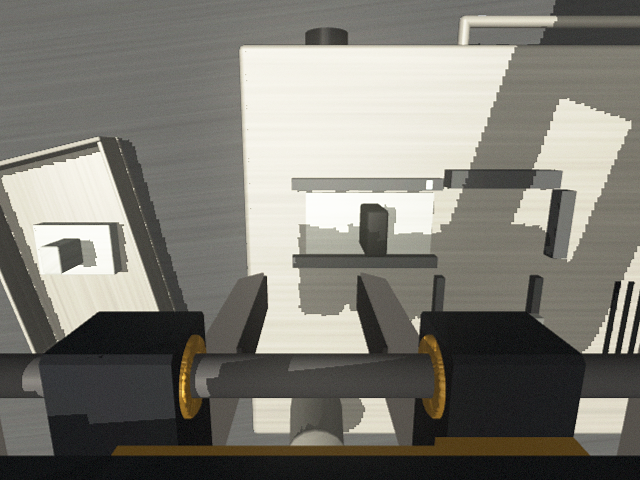

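View pics/top4.png

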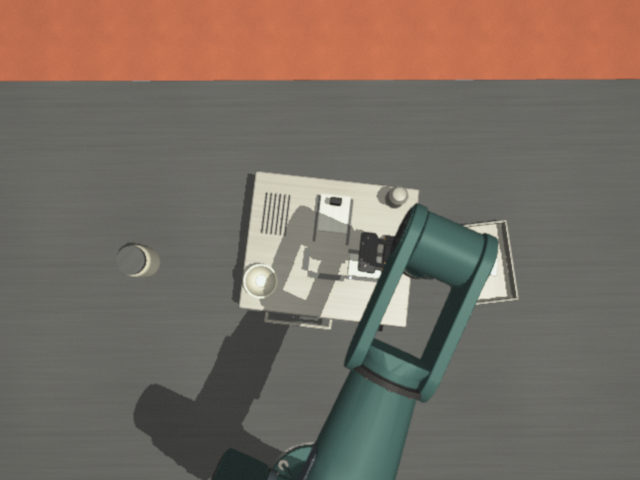

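The block stands upright in the pan, with its base at (75,248) in the wrist view. The tab is at (373,230), still shut. Next I'll grip the tab.

```bash
python3 -m crank '[[0.034,0.1,0,0],[0.034,0.1075,0,0],[0,0,0.1,0],[0,0,0.12,0],[0,0,0.12,0],[0,0,0.08,0],[0,0,0.03,0],[0,0,0,0],[0,0,0,0],[0,0,0,0]]' && python3 -m crank '[[0,0,0,0],[0,0,0,0],[0,0,0,0],[0,0,0,0],[0,0,0,0],[0,0,0,0],[0,0,0,0],[0,0,0,0],[0,0,0,0],[0,0,0,0]]' 1
```

```text
time: 20.4
tool_pos: [0.5019, -0.122, 0.1179]
ee_rot: [-3.141, 0.002, 3.027]
wrist_force: [0.6, 0.5, -0.4]
width: 0.0425
time: 21.65
tool_pos: [0.5012, -0.1232, 0.117]
ee_rot: [-3.139, 0.0, 3.026]
wrist_force: [-1.2, -5.2, -0.4]
width: 0.0141
```

```bash
python3 -m crank '[[0,0.015,0,0],[0,0.025,0,0],[0,0.03,0,0],[0,0.03,0,0],[0,0.03,0,0],[0,0.03,0,0],[0,0.025,0,0],[0,0.015,0,0],[0,0,0,0],[0,0,0,0]]'
python3 - <<'E'
from bench import robot
from h import *
for n in ('wrist','scene'):
    p=robot.camera_params(n); o=robot.get_obs(); im,d=robot.snapshot(n)
    cv2.imwrite(f'pics/{n}5.png',im[:,:,::-1]);print(o['tool_pos'],o['wrist_force'],o['width'])
    np.save(f'pics/{n}5_d.npy',d);np.save(f'pics/{n}5_p.npy',p,allow_pickle=True)
E
```

```text
time: 22.9
tool_pos: [0.5057, -0.0849, 0.117]
ee_rot: [-3.136, 0.0, 3.026]
wrist_force: [-0.6, -9.6, -1.4]
width: 0.0136
[ 0.50568002 -0.08490381  0.11698998] [-0.63010494 -9.55062592 -1.39901526] 0.013612132976756217
[ 0.50569424 -0.08488979  0.1169847 ] [-0.8148543  -9.76253678 -0.99748033] 0.013489163693658652
```

View pics/wrist5.png

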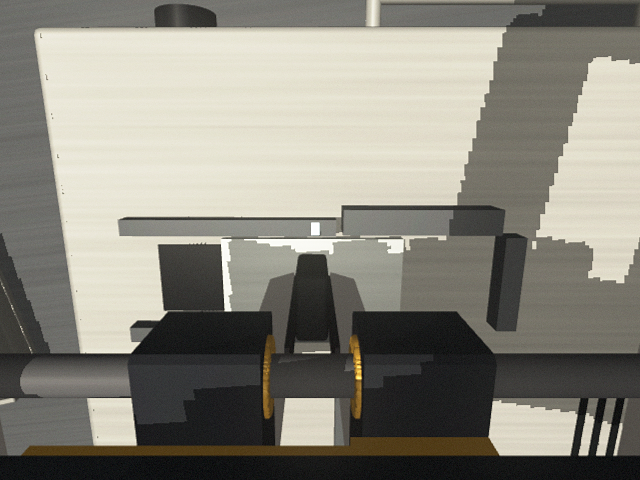

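View pics/scene5.png

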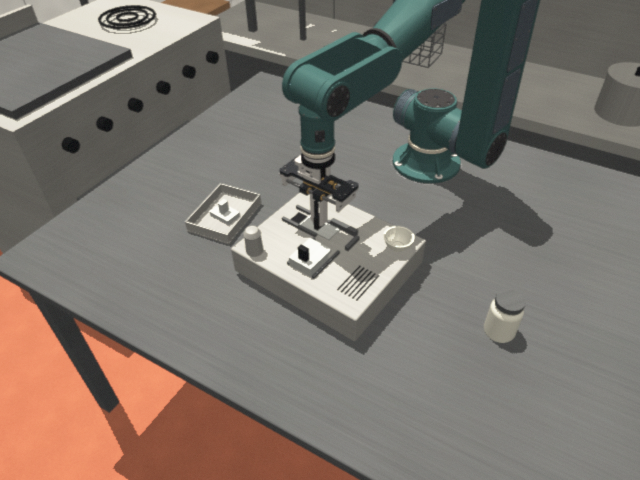

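```bash
python3 - <<'E'
from meas import *
a=np.deg2rad(-6.6); ey=np.array([-np.sin(a),np.cos(a)])
for f,box,tb in (('w1',(215,240,80,100),(135,190,95,165)),('wrist4',(420,440,172,195),(345,400,195,260)),('wrist5',(300,330,215,240),(280,345,245,308))):
    d=np.load(f'pics/{f}_d.npy');p=np.load(f'pics/{f}_p.npy',allow_pickle=True).item()
    im=cv2.imread(f'pics/{f}.png'); u0,u1,v0,v1=box
    g=im[v0:v1,u0:u1].min(2); n,l,s,c=cv2.connectedComponentsWithStats((g>190).astype(np.uint8)); 
    k=1+s[1:,4].argmax();u,v=c[k]+[u0,v0]
    M=ray(u,v,.099,p)[:2]*1000; 
    u0,u1,v0,v1=tb; zb=cloud(d,p)[v0:v1,u0:u1,2]; dk=im[v0:v1,u0:u1].max(2)
    ys,xs=np.nonzero((abs(zb-.132)<.004))
    q=np.array([ray(x+u0,y+v0,.132,p)[:2]*1000 for x,y in zip(xs,ys)],np.float32)
    c,sz,an=cv2.minAreaRect(q); print(f,'mark',(u,v),M,'s',s[k],'tab',c,sz,an,'dy tab-mark',(np.array(c)-M)@ey)
E
```

```text
w1 mark (np.float64(227.88679245283018), np.float64(89.98113207547169)) [476.94951074 -81.09778843] s [10  6  7  9 53] tab (500.6833190917969, -122.5289077758789) (15.47223949432373, 29.486547470092773) 83.39319610595703 dy tab-mark -38.428649302674316
wrist4 mark (np.float64(429.52100840336135), np.float64(174.47899159663865)) [470.79522511 -79.22205599] s [  0   0  20   6 119] tab (499.7280578613281, -124.01050567626953) (14.36447525024414, 29.490650177001953) 83.41673278808594 dy tab-mark -41.16616877499048
wrist5 mark (np.float64(314.9655172413793), np.float64(228.05172413793105)) [477.62506062 -80.49565446] s [ 11   7   9  13 116] tab (496.6687927246094, -83.98307800292969) (26.555442810058594, 15.758806228637695) 83.52910614013672 dy tab-mark -1.2754792656113587
```

The estimates put the tab about 1 mm short of half travel: the mark is 1.3 mm ahead and the TCP moved 38.5 mm. I'll nudge it by 1.2 mm and check.

```bash
python3 -m crank '[[0,0.006,0,0],[0,0,0,0],[0,0,0,0],[0,0,0,0],[0,0,0,0],[0,0,0,0],[0,0,0,0],[0,0,0,0],[0,0,0,0],[0,0,0,0]]'
python3 - <<'E'
from bench import robot
from meas import *
a=np.deg2rad(-6.6); ey=np.array([-np.sin(a),np.cos(a)])
for n in ('wrist','top'):
    p=robot.camera_params(n); o=robot.get_obs(); im,d=robot.snapshot(n)
    cv2.imwrite(f'pics/{n}6.png',im[:,:,::-1]); print(o['tool_pos'],o['wrist_force'],o['width'])
    if n=='wrist':
        zb=cloud(d,p)
        g=im[215:240,300:330].min(2); k,l,s,c=cv2.connectedComponentsWithStats((g>190).astype(np.uint8)); i=1+s[1:,4].argmax(); u,v=c[i]+[300,215]; M=ray(u,v,.099,p)[:2]*1000
        ys,xs=np.nonzero(abs(zb[245:308,280:345,2]-.132)<.004)
        q=np.array([ray(x+280,y+245,.132,p)[:2]*1000 for x,y in zip(xs,ys)],np.float32); C=cv2.minAreaRect(q)
        print('mark',M,s[i],'tab',C,(np.array(C[0])-M)@ey)
    else:
        meas(d,p,[('jawgrip',(322,348,192,212),.154),('shaker',(382,412,182,212),.16),('ram',(240,282,260,302),.125),('jar',(112,165,238,282),.11),('rib in pan',(460,505,240,290),.054)])
E
```

```text
time: 24.25
tool_pos: [0.5058, -0.0839, 0.117]
ee_rot: [-3.136, 0.0, 3.026]
wrist_force: [-0.5, -9.4, -0.8]
width: 0.0132
[ 0.50580734 -0.08392295  0.11700281] [-0.50026315 -9.39875662 -0.79918028] 0.013163088800433768
mark [477.6249573  -80.51519695] [  9   7   9  13 116] tab ((496.78009033203125, -83.03038024902344), (26.5624942779541, 15.75917911529541), 83.52661895751953) -0.2968781829739543
[ 0.50579822 -0.08395322  0.11699557] [-0.87828842 -9.38045357 -0.65333682] 0.014146427894660649
jawgrip 79 z 0.1528 c [632.9 -44.5] size [23.2 13.8] ang 81.7 in warmer 95.4 -0.5
shaker 178 z 0.1574 c [ 643.9 -172.4] size [31.7 30.7] ang 44.1 in warmer 121.0 -126.2
ram 258 z 0.1238 c [467.6 112.9] size [68.3 68.8] ang 0.0 in warmer -86.9 136.9
jar 655 z 0.11 c [512.9 389.1] size [59.5 59.5] ang 1.6 in warmer -73.7 416.4
rib in pan 83 z 0.0528 c [ 508.2 -380.3] size [15.4 22.6] ang 88.2 in warmer 10.1 -348.4
```

View pics/top6.png

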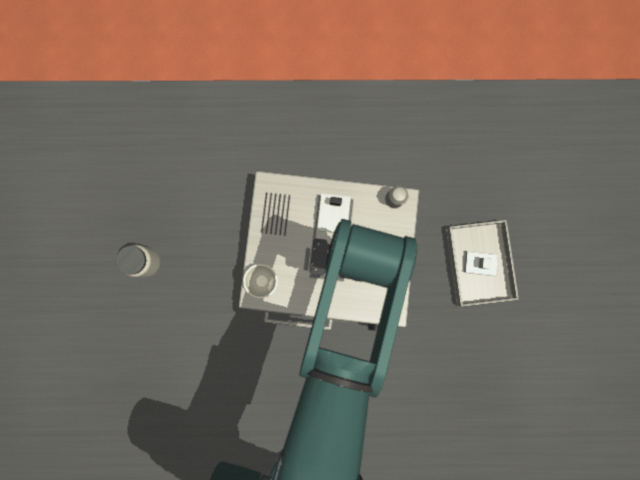

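View pics/wrist6.png

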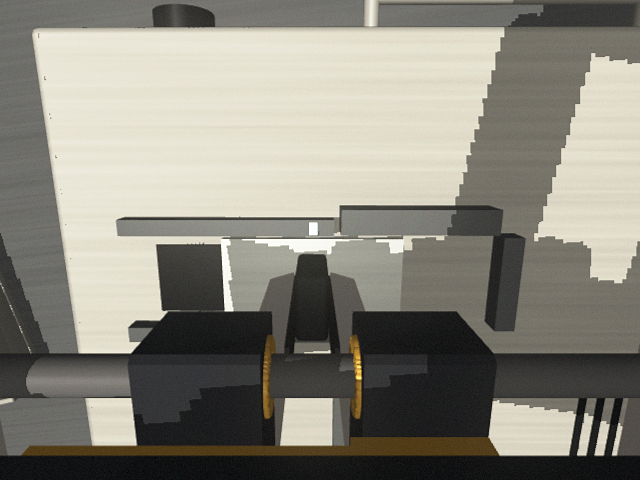

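The tab is level with the mark (0.3 mm off) and the spring force is about 9.4 N. The block is in the pan, the jaw is open and the bystanders have not moved, so I'm handing in.

```bash
python3 -c "
from bench import robot
print(robot.close_job()); o=robot.get_obs(); print(o['time'],o['tool_pos'],o['width'])"
```

```text
the job is handed in; nothing more can be done
None
the job is handed in; nothing more can be done
```

The job is done and handed in at about 24 s, with the gripper still holding the shutter at half travel. No verdict came back, and I had no reading after hand-in.

- **Jaw:** I slid it about 45 mm, to roughly 47 of its 50 mm, and it stayed there.
- **Lock block:** I lifted it out and lowered it until the wrist force showed contact (about 6 N). I released it there, and the last top view shows it on its base in the pan.
- **Shutter:** In the last wrist view the tab was within 0.3 mm of the half-travel mark. The hold force was about 9.4 N, close to the expected 10 N.
- **Jar, shaker and bowl:** All three were within about 1 mm of where they started in the top view.

**Disagreements:**
- The top and wrist cameras differed by about 4 mm in y. I trusted the wrist camera, and all three grasps agreed with it.
- The tool moved about 39.5 mm between gripping the tab and the end. One wrist-image comparison, from the first view, put the travel at about 38 mm. The half-travel position could therefore be off by 1–2 mm.

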